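Turn a driver board over against the sloping rest

TASK

The driver board lies with its four feet in the air. Without picking it up or pinching it, push it along the table against the white sloping rest until its far edge rides up the slope and it leans there, then push it from behind at the top so that it flips over towards the robot and stands on its four feet in front of the rest. Leave the cork ring, the pipe elbow and the dropper bottle where they are.

Things in the scene. Friction and masses are not known exactly. Their poses are not given: they have to be found in the camera images.
- board: driver board, loose, about 160 g: plate 90 mm (x) by 110 mm (y), 8 mm thick, one face bare aluminium, the other green with chips and four black feet (9 mm across, 12 mm tall, at x +-37, y +-47 mm). Origin: centre of the bare face; z points out through the feet: up at the start (foot ends 20 mm high), down when it stands on its feet (origin then 20 mm high). Its +x edge faces the rest within 20 deg
- near_edge (a point): middle of the board's edge on the side away from the rest (its -x edge), on the bare face; this edge stays low throughout, the board tips about it
- far_edge (a point): middle of the board's edge on the side of the rest (its +x edge), on the bare face
- rest: turning rest, fixed: slippery white plastic face 160 mm wide, 62 mm along the slope, rising at 60 deg to the table and away from the board; low aluminium foot behind it to 68 mm. Origin: middle of the foot line where face meets table; x horizontal, under the slope, away from the board; y along the foot line. The leaning board's top edge is about 78 mm high and 45 mm beyond the foot line
- crest (a point): middle of the rest's upper front edge, 54 mm above the table and 31 mm beyond the foot line
- cork_ring: cork ring, 74 mm across, 30 mm tall, standing to the left of the work; origin at the centre of its underside; leave it
- kf25_elbow: metal pipe elbow, 40 x 78 mm, 82 mm tall, to the right of the rest; origin at the centre of its underside; leave it
- dropper_bottle: white dropper bottle with a black cap, 32 mm across, 84 mm tall, to the right of the board; origin at the centre of its underside; leave it
Things that resemble listed ones, but are neither listed nor needed, are in the scene too. Several things look just like the board: the one meant starts farthest from the robot's base.

How it is judged:
On the way:
1. the board is tipped up and leans on the rest, its lower edge still at the table (angle between board's own z axis and vertical between 0.75 and 1.4 rad and height (world z) of near_edge below 0.02 m and contact force between board and rest above 0.05 N), for 0.15 s.
At the end, for the whole second after the job is handed in: the board stands still on its four feet on the table, bare face up and level within 0.08 rad, its centre in front of the rest's foot line by at most 200 mm and within 90 mm of the rest's middle sideways (angle between board's own z axis and vertical above 3.06 rad and height (world z) of board between 0.016 and 0.023 m and linear speed of board below 0.02 m/s and x of board in the frame of rest between -0.2 and 0 m and y of board in the frame of rest between -0.09 and 0.09 m); the robot touches nothing.
It fails at once if the board is lifted or carried: its lower (near) edge leaves the table by more than 35 mm (height (world z) of near_edge above 0.035 m).
It fails at once if a bystander is moved by more than 15 mm (distance of any of cork_ring, kf25_elbow, dropper_bottle from where it was at the start of the episode above 0.015 m).
It also fails if it takes over 54 s, if anything falls off the work surface, if the arm or the gripper's body presses on something with over 40 N, if the wrist force passes 120 N, or if a joint passes its speed limit or range.

ROBOT

A 7-joint arm with a two-finger parallel gripper is mounted at the origin on a cart in front of the work surface, level with it; the furniture and walls round the work are solid. World frame = base frame: x ahead of the robot, y to its left, z up, the work surface at z = 0. Lengths are in m, angles in rad, forces in N, time in s.
With the tool pointing down it reaches from about 0.425 to 0.875 m from the base axis. Payload 4.7 kg.
Tool frame: the origin (TCP) lies on the centre line of the jaws, within the pads' length; the fingertips stand 14 mm ahead of it and the grasp point (between the pads) lies 5 mm behind it; z points along the fingers, y is the direction in which the jaws open and shut (so a half turn about z gives the same grasp; the last joint's range is limited). The gripper opens to 87 mm and grips with 3 to 60 N. Pads are 19 mm wide; open, the fingers measure 117 mm over their backs; the gripper's body (75 mm by 190 mm) begins 51 mm behind the grasp point.
Start: joints at [1.233, 0.321, -0.07, 1.45, 0.023, 1.371, -0.057], TCP at [0.224, -0.61, 0.201] pointing down, gripper open.
Joint ranges: [-2.86, 2.86], [-0.3, 2.09], [-1.38, 1.24], [0.06, 2.45], [-1.56, 4.7], [0.09, 2.05], [-2.69, 2.69]. Speed limits (rad/s): [2.57, 2.57, 3.14, 3.14, 3.14, 3.14, 3.14].

INTERFACE

Orientations are given as a rotation vector (axis times angle).
In Python, from bench import ctrl, optics, models gives the robot as it stands. The module is installed in compiled form; this text tells all that it offers.
- The arm moves only by the tool arm_command, never from a script. Its argument "motion" is a list of rows, each a list of 3 entries, a list of its own where there are three numbers: the shift along the tool's x, y, z in mm, then the turn, a rotation vector about the tool's x, y, z in degrees, then the closure, from 0 (fully open) to 1 (shut). In form: [[[x, y, z], [ax, ay, az], claw], ...]. A call has 1 to 8 rows; each row shifts and turns the commanded pose from where the row before left it, along the tool's axes as they then stand; what a row does not reach is not made up. A row lasts 1/12 s, in which the tool goes at most 41.7 mm and 7.16 degrees, less where a joint would pass 70% of its speed; a pose out of reach is approached as far as the arm can. A call with a gripper value outside its range is refused whole. The fingers move at their own pace and stop on an object; "force" is the grip in N (left out, the last holds). Time passes only in rows, so rows that do not move let the fingers close. It gives the time, the measured TCP pose, the force and the opening at its end, in the units of the state.
- ctrl.get_state(): the state, without advancing time (a new reading comes with each control period).
- optics.get_image(name): name is "side" or "top"; returns (picture, depth): 420x560x3 uint8, blue, green, red; 420x560 float32, m along the optical axis (not along the pixel's ray), 0 where there is no reading.
- optics.camera_model(name): a dict with "fovy" (degrees; the focal length in pixels is half the picture's height over the tangent of half this angle, whatever the lens; pixels are square), "cx", "cy" (the principal point, pixels), "rvec" (rotation vector, rad) and "tvec" (3), from world to camera coordinates, as OpenCV has them. Camera axes: x right, y down, z forward; pixel columns grow to the right and rows downward; lengths in m; the calibration is good to about 2 mm. A picture is of the moment at which its call begins. camera_model takes no time and is no camera call.
- ctrl.close_job(): hands the job in, once; it reports no verdict.
Trained networks look in the newest picture that a camera, given by its name, has taken for a name from the list of things; names that differ only in an ending like _2 or _b are one class to them, and where a whole thing is asked for, a point or a joint stands for the part that bears it (a point fixed in the world has none). Each returns a list of dicts, best first, with "conf" (0 to 1); they miss things now and then, are a little off and sometimes report something else, mostly with a low value. They report only what shows in the picture. A call takes as long as a camera call. They do not tell look-alikes from the thing itself.
- models.search_frame(camera, target): "location" ([x, y, z] in m, in the coordinates of the camera as it stood for that picture, good to about 4 mm: the middle of the surface that is visible of it).
- models.silhouettes(camera, target): "pixels" (420x560 bool, what is visible of it).
The state is a dict: "time": time; "joint_positions": joint angles; "qd": joint speeds; "joint_torque": joint torques, N m; "position": TCP position; "tool_rot": TCP orientation; "ft_force": force on the tool from outside, world axes, zero at the start; "torque": the same for the moment, N m; "grip_width": opening from 0.0 (shut) to 1.0 (fully open).
Only numpy, scipy, OpenCV 4.12 (cv2) and the standard library are available. Lean on these libraries where they do the work, as an engineer would, in place of code of your own. Each camera call takes 0.05 s, during which the arm holds its last target.

## Working session

There is one attempt and no reset: what is moved stays moved. The work goes in short steps, Python scripts to look and compute and a tool call to move; the robot and the scene stay as the last step left them, time stands still between calls to the robot, and variables do not carry over. Pictures are saved under pics/ and viewed, and the job is handed in when it is done.

Besides the shell and the picture viewer there is one more tool, called as name(argument=value, ...) on one line, values as JSON. arm_command: Moves the arm, as the interface text tells. Its arguments: {"type":"object","properties":{"motion":{"type":"array","items":{"type":"array"}},"force":{"type":"number"}},"required":["motion"]}

```bash
mkdir -p pics; cat > h.py <<'E'
import numpy as np, cv2
from bench import ctrl, optics, models
from scipy.spatial.transform import Rotation as R
def cam(n):
    m=optics.camera_model(n); f=210/np.tan(np.radians(m['fovy'])/2)
    return f,m['cx'],m['cy'],R.from_rotvec(m['rvec']).as_matrix(),np.array(m['tvec'])
def c2w(n,p):
    f,cx,cy,Rm,t=cam(n); return (np.atleast_2d(p)-t)@Rm
def cloud(n,d):
    f,cx,cy,Rm,t=cam(n); v,u=np.mgrid[:420,:560]
    P=np.stack([(u-cx)/f*d,(v-cy)/f*d,d],-1)
    W=(P-t)@Rm; W[d<=0]=np.nan; return W
def w2p(n,w):
    f,cx,cy,Rm,t=cam(n); p=np.atleast_2d(w)@Rm.T+t
    return np.c_[p[:,0]/p[:,2]*f+cx,p[:,1]/p[:,2]*f+cy]
E
python3 - <<'E'
from h import *
print(ctrl.get_state())
for n in('side','top'):
    im,d=optics.get_image(n); cv2.imwrite(f'pics/{n}0.png',im); np.save(f'{n}0.npy',d)
    print(n,optics.camera_model(n))
    for t in('board','rest','cork_ring','kf25_elbow','dropper_bottle'):
        for r in models.search_frame(n,t): print(n,t,round(r['conf'],2),c2w(n,r['location']).round(3), w2p(n,c2w(n,r['location'])).round())
E
```

```text
{'time': 0.0, 'joint_positions': array([ 1.23309272,  0.321826  , -0.07009393,  1.4516989 ,  0.02261012,
        1.37079185, -0.05690166]), 'qd': array([ 0.0005476 ,  0.00022937,  0.00061467,  0.00080119, -0.00078062,
       -0.00071661, -0.00141462]), 'joint_torque': array([-3.61331022e-04, -4.91300154e+01, -4.03989851e-01, -3.12530780e+01,
       -6.38876553e-02,  4.38667636e-02,  1.96460746e-04]), 'position': array([ 0.22372819, -0.6096378 ,  0.19984768]), 'tool_rot': array([-3.09124766e+00, -5.49498623e-01,  6.95815239e-04]), 'ft_force': array([-0.93056038,  0.14047903, -0.08000663]), 'torque': array([-0.01417836, -0.03384297,  0.01779914]), 'grip_width': 0.9948801405950682}
side {'fovy': 48.12532030390241, 'cx': 268.7153533881514, 'cy': 210.63686713181067, 'rvec': array([ 0.69445723, -2.27065395,  1.49823475]), 'tvec': array([0.46433698, 0.14443953, 0.6919461 ])}
side board 0.88 [[0.527 0.111 0.01 ]] [[251. 242.]]
side board 0.8 [[0.405 0.249 0.011]] [[262. 296.]]
side board 0.6 [[ 0.369 -0.003  0.006]] [[355. 242.]]
side rest 0.91 [[0.666 0.084 0.023]] [[204. 215.]]
side rest 0.3 [[0.527 0.105 0.009]] [[253. 241.]]
side cork_ring 0.63 [[0.565 0.308 0.027]] [[157. 274.]]
side kf25_elbow 0.61 [[ 0.614 -0.107  0.054]] [[276. 179.]]
side dropper_bottle 0.77 [[ 0.499 -0.072  0.033]] [[313. 203.]]
top {'fovy': 47.670286313482286, 'cx': 290.02385481433373, 'cy': 206.8316372465019, 'rvec': array([ 2.14017367, -2.17383733,  0.152258  ]), 'tvec': array([0.06836814, 0.53938729, 1.12707551])}
top board 0.94 [[ 0.37  -0.015  0.002]] [[321. 277.]]
top board 0.72 [[0.538 0.092 0.008]] [[277. 210.]]
top cork_ring 0.96 [[0.582 0.294 0.031]] [[195. 192.]]
top kf25_elbow 0.89 [[ 0.621 -0.117  0.068]] [[363. 171.]]
```

View pics/side0.png

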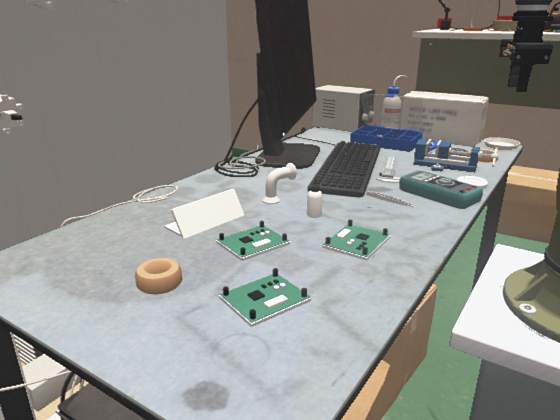

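View pics/top0.png

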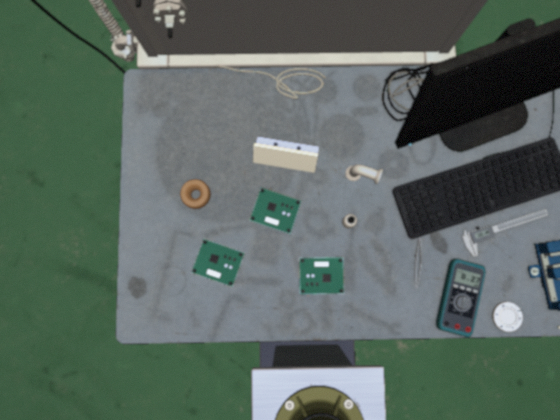

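```bash
python3 - <<'E'
from h import *
for n in('side','top'):
    W=cloud(n,np.load(n+'0.npy')); im=cv2.imread(f'pics/{n}0.png')
    np.save(n+'W.npy',W)
    P=W.reshape(-1,3); P=P[~np.isnan(P[:,0])]
    print(n,len(P))
    # rest
    m=(abs(P[:,0]-.66)<.1)&(abs(P[:,1]-.08)<.14)&(P[:,2]>.02)&(P[:,2]<.09)
    Q=P[m]; print(Q.min(0),Q.max(0))
    # height grid map
    for zlo,zhi in((.004,.012),(.012,.025),(.025,.1)):
        pass
    g=np.zeros((500,500),np.float32)
    ix=((P[:,0]-.3)/.001).astype(int); iy=((P[:,1]+.2)/.001).astype(int)
    k=(ix>=0)&(ix<500)&(iy>=0)&(iy<500)
    np.maximum.at(g,(ix[k],iy[k]),P[k,2])
    vis=cv2.applyColorMap(np.clip(g*255/.09,0,255).astype(np.uint8),cv2.COLORMAP_JET)
    cv2.imwrite(f'pics/h{n}.png',vis[::-1,::-1])
E
```

```text
side 234201
[ 0.58190151 -0.01002766  0.020008  ] [0.69704762 0.15163252 0.05394376]
top 234258
[ 0.58289708 -0.01079525  0.02004018] [0.69819187 0.14811235 0.05815139]
```

The top view shows the target board at about (276,210), the farthest of the three, with the rest above it at (286,155), the elbow at (363,172), the bottle at (350,220) and the ring at (195,193). Next I'll fit the rest and board poses.

```bash
python3 - <<'E'
from h import *
for n in('side','top'):
    W=np.load(n+'W.npy'); P=W.reshape(-1,3); P=P[~np.isnan(P[:,0])]
    # rest face: slope pts
    m=(P[:,0]>.58)&(P[:,0]<.70)&(P[:,1]>-.03)&(P[:,1]<.19)&(P[:,2]>.008)&(P[:,2]<.052)
    Q=P[m]
    # ransac plane of ~60deg
    best=0;rng=np.random.default_rng(0)
    for _ in range(800):
        a=Q[rng.choice(len(Q),3,False)]; nn=np.cross(a[1]-a[0],a[2]-a[0]); l=np.linalg.norm(nn)
        if l<1e-7: continue
        nn/=l; nn*=np.sign(nn[2])
        if not .35<nn[2]<.65: continue
        k=abs((Q-a[0])@nn)<.002
        if k.sum()>best: best=k.sum();bk=k
    F=Q[bk]; c=F.mean(0); nn=np.linalg.svd(F-c)[2][2]; nn*=np.sign(nn[2])
    h=-nn[:2]/np.linalg.norm(nn[:2]); 
    yaw=np.arctan2(h[1],h[0]); ey=np.array([-h[1],h[0]])
    s=F[:,:2]@ey; ymid=(np.percentile(s,.5)+np.percentile(s,99.5))/2
    # foot: point on plane with z=0
    # nn.(p-c)=0, p=h*a+ey*ymid
    a=(nn@c-nn[:2]@ey*ymid)/(nn[:2]@h)
    print(n,'rest n',nn.round(3),'N',best,'tilt',np.degrees(np.arccos(nn[2])),'yaw',np.degrees(yaw),'wid',np.ptp(np.percentile(s,[.5,99.5])),'origin',h*a+ey*ymid)
    # board mask: pts z in .005-.012 near
    m=(abs(P[:,0]-.53)<.09)&(abs(P[:,1]-.1)<.1)&(P[:,2]>.005)&(P[:,2]<.012)
    m&= (P[:,:2]@h < a-.004)
    r=cv2.minAreaRect(P[m][:,:2].astype(np.float32)); print(n,'board',m.sum(),r)
    for s in models.silhouettes(n,'board'):
        W2=W[s['pixels']]; W2=W2[~np.isnan(W2[:,0])]
        k=(W2[:,2]>.0055)&(W2[:,2]<.0105); print(s['conf'],W2.mean(0).round(3),cv2.minAreaRect(W2[k][:,:2].astype(np.float32)))
    # feet
    m=(abs(P[:,0]-.53)<.09)&(abs(P[:,1]-.1)<.1)&(P[:,2]>.0165)&(P[:,2]<.024)&(P[:,:2]@h<a-.004)
    g=P[m]
    import scipy.cluster.hierarchy as H
    if len(g)>3:
        L=H.fclusterdata(g[:,:2],.015,'distance')
        for i in set(L): print('foot',g[L==i].mean(0).round(4),(L==i).sum())
E
```

```text
side rest n [-0.846  0.158  0.51 ] N 1333 tilt 59.3683174780039 yaw -10.585446603983373 wid 0.15766811788322768 origin [0.64502612 0.07545317]
side board 1157 ((0.5328800082206726, 0.09699956327676773), (0.11165852844715118, 0.09138984978199005), 70.58192443847656)
0.91 [ 0.367 -0.005  0.008] ((0.36988455057144165, -0.01288188248872757), (0.11217143386602402, 0.0897970050573349), 89.3409423828125)
0.79 [0.528 0.105 0.008] ((0.5329538583755493, 0.09752456843852997), (0.11060260981321335, 0.0913049578666687), 70.23201751708984)
0.74 [ 0.497 -0.076  0.035] ((0.49488794803619385, -0.07635442912578583), (0.02926558256149292, 0.01266614068299532), 40.02949523925781)
0.67 [0.402 0.247 0.008] ((0.40631532669067383, 0.24064309895038605), (0.11067557334899902, 0.09227847307920456), 69.8465347290039)
foot [0.4825 0.0654 0.0191] 16
foot [0.5519 0.0412 0.0185] 13
foot [0.5138 0.1546 0.0191] 17
foot [0.5835 0.1294 0.0187] 15
top rest n [-0.853  0.164  0.496] N 712 tilt 60.27796141630115 yaw -10.875715985184792 wid 0.15689211451877882 origin [0.64815274 0.07399965]
top board 1302 ((0.5264458656311035, 0.10010635852813721), (0.19712764024734497, 0.17370730638504028), 89.25248718261719)
0.86 [0.41  0.238 0.009] ((0.4100104570388794, 0.23860973119735718), (0.10943450778722763, 0.08814084529876709), 70.13330841064453)
0.83 [0.536 0.096 0.009] ((0.5366070866584778, 0.09638527780771255), (0.10912817716598511, 0.08920355886220932), 70.47154235839844)
0.69 [ 0.373 -0.014  0.008] ((0.37525415420532227, -0.015071418136358261), (0.11049824953079224, 0.09020616859197617), 89.04501342773438)
0.4 [0.578 0.294 0.024] ((0.5655052661895752, 0.2930324971675873), (0.049435004591941833, 0.04223683103919029), 44.42496871948242)
foot [0.5874 0.1283 0.0203] 9
foot [0.5559 0.0394 0.0191] 8
foot [0.5273 0.0626 0.0184] 1
foot [0.4863 0.0648 0.02  ] 11
foot [0.5168 0.1526 0.0199] 10
foot [0.512  0.1052 0.0181] 7
```

arm_command(motion=[[[0, 0, 0], [0, 0, 6.2], 0.08], [[0, 0, 0], [0, 0, 6.2], 0.08], [[0, 0, 0], [0, 0, 6.2], 0.08], [[0, 0, 0], [0, 0, 6.1], 0.08], [[0, 0, 0], [0, 0, 6.1], 0.08], [[8, -33, 0], [0, 0, 0], 0.08], [[8, -33, 0], [0, 0, 0], 0.08], [[8, -33, 0], [0, 0, 0], 0.08]], force=10)

```text
time: 1.37
position: [0.266, -0.5164, 0.2006]
tool_rot: [-3.128, 0.294, 0.0]
ft_force: [1.1, 0.7, 0.8]
grip_width: 0.917
```

arm_command(motion=[[[8, -33, 0], [0, 0, 0], 0.08], [[8, -33, 0], [0, 0, 0], 0.08], [[8, -33, 0], [0, 0, 0], 0.08], [[8, -33, 0], [0, 0, 0], 0.08], [[8, -33, 0], [0, 0, 0], 0.08], [[8, -33, 0], [0, 0, 0], 0.08], [[5, -33, 0], [0, 0, 0], 0.08], [[2, -35, 0], [0, 0, 0], 0.08]])

```text
time: 2.03
position: [0.3698, -0.2647, 0.2012]
tool_rot: [3.127, -0.291, 0.001]
ft_force: [1.0, -0.6, 0.7]
grip_width: 0.921
```

```bash
cat >> h.py <<'E'
A=np.radians(-10.7); RO=np.array([.6465,.0747,0]); RR=R.from_euler('z',A).as_matrix()
def tr(w): return (np.atleast_2d(w)-RO)@RR
def st():
    s=ctrl.get_state(); T=R.from_rotvec(s['tool_rot']).as_matrix()
    print('t',round(s['time'],2),'p',s['position'].round(4),'rest-frame',tr(s['position']).round(4),'F',s['ft_force'].round(2),'w',round(s['grip_width'],3))
    print('toolx az',np.degrees(np.arctan2(T[1,0],T[0,0])).round(2),'z',T[:,2].round(4),'q',s['joint_positions'].round(2))
    return s,T
def go(restp):
    s,T=st(); w=RR@np.array(restp)+RO; print('tool shift mm',((w-s['position'])@T*1000).round(1))
E
python3 -c "
from h import *
go([-.19,0,.2])"
```

```text
t 2.03 p [ 0.3698 -0.2647  0.2012] rest-frame [[-0.2089 -0.3849  0.2012]] F [ 1.02 -0.62  0.7 ] w 0.921
toolx az -10.64 z [ 8.e-04 -8.e-04 -1.e+00] q [ 0.86 -0.09 -0.28  1.9  -0.02  1.33 -1.17]
tool shift mm [  19.3 -384.9    1. ]
```

arm_command(motion=[[[0, -36, 0], [0, 0, 0], 0.08], [[0, -36, 0], [0, 0, 0], 0.08], [[0, -36, 0], [0, 0, 0], 0.08], [[0, -36, 0], [0, 0, 0], 0.08], [[0, -36, 0], [0, 0, 0], 0.08], [[2, -36, 0], [0, 0, 0], 0.08], [[4, -36, 0], [0, 0, 0], 0.08], [[4, -36, 0], [0, 0, 0], 0.08]])

```text
time: 2.7
position: [0.4322, 0.0168, 0.2014]
tool_rot: [3.127, -0.291, 0.002]
ft_force: [1.2, -0.7, -0.2]
grip_width: 0.921
```

arm_command(motion=[[[4, -36, 0], [0, 0, 0], 0.08], [[4, -36, 0], [0, 0, 0], 0.08], [[0, 0, 0], [0, 0, 0], 0.08], [[0, 0, 0], [0, 0, 0], 0.08]])

```text
time: 3.03
position: [0.4532, 0.0866, 0.2011]
tool_rot: [-3.128, 0.283, -0.0]
ft_force: [-0.2, -0.1, 0.0]
grip_width: 0.923
```

```bash
python3 -c "
from h import *
go([-.195,0,.018])
im,d=optics.get_image('side'); cv2.imwrite('pics/s1.png',im)"
```

```text
t 3.03 p [0.4532 0.0866 0.2011] rest-frame [[-0.1922 -0.0242  0.2011]] F [-0.17 -0.1   0.03] w 0.923
toolx az -10.35 z [ 2.e-04  3.e-04 -1.e+00] q [ 0.56 -0.08 -0.76  1.87 -0.05  1.32 -1.94]
tool shift mm [ -2.7 -24.1 183.1]
```

View pics/s1.png

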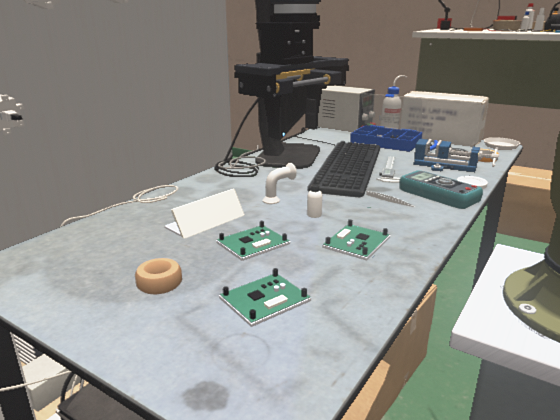

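arm_command(motion=[[[-1, -8, 32], [0, 0, 0], 0.08], [[-1, -8, 32], [0, 0, 0], 0.08], [[-1, -8, 32], [0, 0, 0], 0.08], [[0, 0, 32], [0, 0, 0], 0.08], [[0, 0, 32], [0, 0, 0], 0.08], [[0, 0, 15], [0, 0, 0], 0.08], [[0, 0, 8], [0, 0, 0], 0.08], [[0, 0, 0], [0, 0, 0], 0.08]])

```text
time: 3.75
position: [0.4532, 0.1067, 0.0163]
tool_rot: [3.127, -0.295, -0.006]
ft_force: [-0.6, -0.9, 0.3]
grip_width: 0.919
```

```bash
python3 -c "
from h import *
go([-.195,0,.018])
im,d=optics.get_image('side'); cv2.imwrite('pics/s2.png',im)
im,d=optics.get_image('top'); cv2.imwrite('pics/t2.png',im)"
```

```text
t 3.75 p [0.4532 0.1067 0.0163] rest-frame [[-0.1958 -0.0044  0.0163]] F [-0.62 -0.87  0.29] w 0.919
toolx az -10.77 z [-3.6e-03 -8.0e-04 -1.0e+00] q [ 0.47  0.19 -0.81  2.07  0.17  0.95 -2.18]
tool shift mm [ 0.8 -4.4 -1.7]
```

View pics/s2.png

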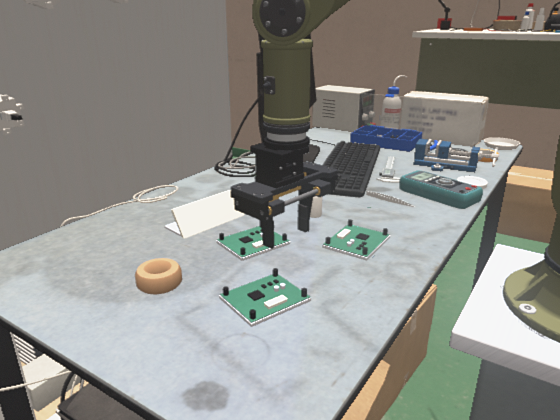

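View pics/t2.png

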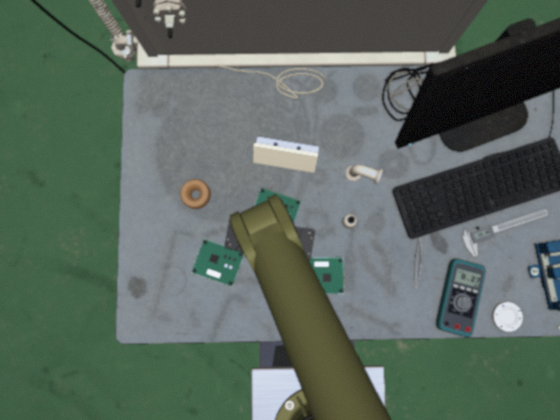

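arm_command(motion=[[[4, -2, 0], [0, 0, 0], 0.08], [[6, -2, 0], [0, 0, 0], 0.08], [[6, 0, 0], [0, 0, 0], 0.08], [[6, 0, 0], [0, 0, 0], 0.08], [[7, 0, 0], [0, 0, 0], 0.08], [[7, 0, 0], [0, 0, 0], 0.08], [[7, 0, 0], [0, 0, 0], 0.08], [[7, 0, 0], [0, 0, 0], 0.08]])

```text
time: 4.52
position: [0.5053, 0.103, 0.0178]
tool_rot: [-3.128, 0.292, 0.0]
ft_force: [0.7, 0.8, -0.1]
grip_width: 0.92
```

arm_command(motion=[[[7, 0, 0], [0, 0, 0], 0.08], [[7, 0, 0], [0, 0, 0], 0.08], [[7, 0, 0], [0, 0, 0], 0.08], [[7, 0, 0], [0, 0, 0], 0.08], [[0, 0, 0], [0, 0, 0], 0.08], [[0, 0, 0], [0, 0, 0], 0.08]])

```text
time: 5.02
position: [0.5322, 0.0981, 0.0178]
tool_rot: [-3.128, 0.292, 0.001]
ft_force: [-0.1, -0.5, -0.7]
grip_width: 0.919
```

```bash
python3 -c "
from h import *
go([-.04,0,.018])
im,d=optics.get_image('side'); cv2.imwrite('pics/s3.png',im[100:350,100:450].repeat(2,0).repeat(2,1))"
```

```text
t 5.02 p [0.5322 0.0981 0.0178] rest-frame [[-0.1166  0.0018  0.0178]] F [-0.1  -0.49 -0.67] w 0.919
toolx az -10.66 z [-4.e-04  3.e-04 -1.e+00] q [ 0.42  0.35 -0.75  1.9   0.28  1.   -2.21]
tool shift mm [76.6  1.8 -0.2]
```

View pics/s3.png

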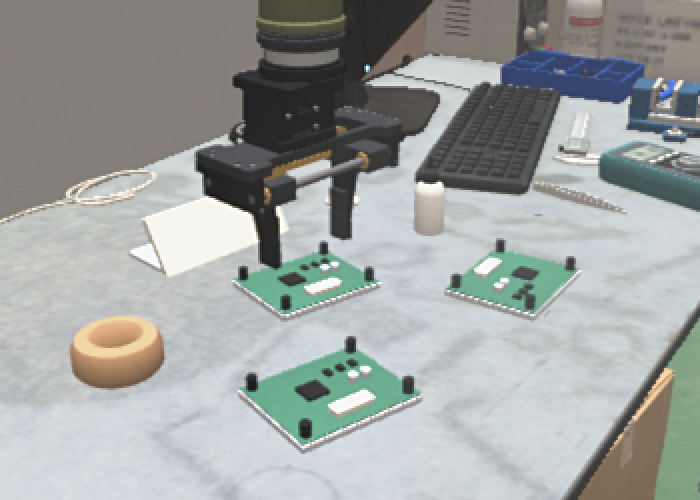

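```bash
python3 -c "
from h import *
s,T=st()
for y in(-.048,.048):
    print(w2p('side',s['position']+T@np.array([0,y,.014])), w2p('top',s['position']+T@np.array([0,y,.014])))
print(w2p('side',RO+RR@np.array([-.114,0,.008])))
im,d=optics.get_image('side'); cv2.imwrite('pics/s4.png',im)
im,d=optics.get_image('top'); cv2.imwrite('pics/t4.png',im)
W=cloud('side',d)
print(W[230:245,236],W[225,268])
"
```

```text
t 5.07 p [0.5318 0.0982 0.0178] rest-frame [[-0.1171  0.0018  0.0178]] F [-0.51 -0.01 -0.49] w 0.919
toolx az -10.64 z [-7.e-04  1.e-04 -1.e+00] q [ 0.42  0.35 -0.75  1.9   0.28  1.   -2.21]
[[233.7259189  250.33648873]] [[255.87573123 208.90305826]]
[[270.58881143 233.8880688 ]] [[293.5768743  215.34770298]]
[[252.34524949 239.01500833]]
[[ 0.7299831  -0.09769736 -0.10069135]
 [ 0.73249781 -0.10064957 -0.10531891]
 [ 0.73116619 -0.09884479 -0.10705217]
 [ 0.73057965 -0.09796141 -0.10934749]
 [ 0.72875727 -0.09555064 -0.11069456]
 [ 0.72896236 -0.0956458  -0.11359454]
 [ 0.72583341 -0.09162154 -0.11391627]
 [        nan         nan         nan]
 [ 0.72505932 -0.09034912 -0.11879183]
 [ 0.72652568 -0.09200129 -0.12269078]
 [ 0.72512056 -0.09010763 -0.12433349]
 [ 0.72539113 -0.09028264 -0.12730223]
 [ 0.72286403 -0.08700485 -0.12804044]
 [ 0.72337078 -0.08747115 -0.13120084]
 [ 0.71908446 -0.0820244  -0.13049758]] [0.42101859 0.20718175 0.10903077]
```

View pics/t4.png

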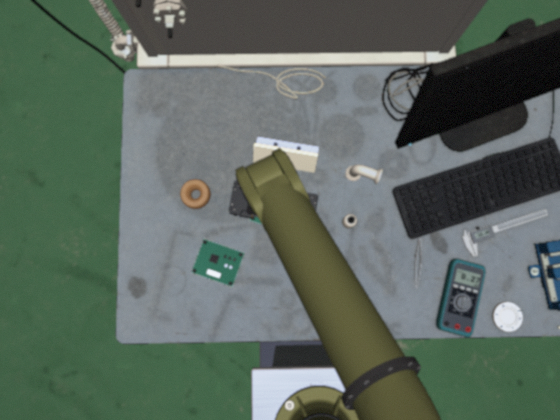

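View pics/s4.png

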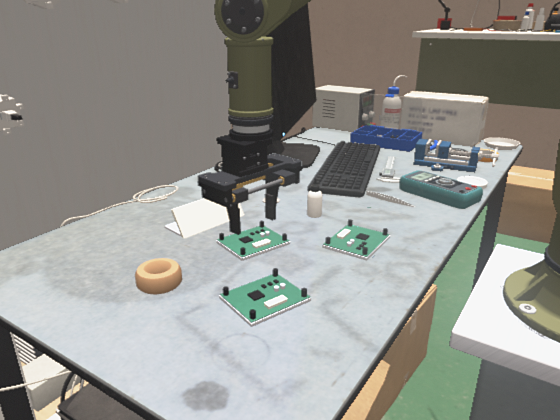

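```bash
python3 -c "
from h import *
print(optics.camera_model('side'))
im,d=optics.get_image('side'); d0=np.load('side0.npy')
for p in((296,262),(242,251),(274,158),(240,252),(300,420),(232,236),(225,235),(210,233),(215,271),(208,270),(185,215),(185,240)):
    W=cloud('side',d); print(p,d[p],d0[p],W[p].round(3), im[p])
im,d=optics.get_image('top'); W=cloud('top',d)
for p in ((195,238),(200,310),(262,218),(150,290)): print(p,W[p])
"
```

```text
{'fovy': 48.12532030390241, 'cx': 268.7153533881514, 'cy': 210.63686713181067, 'rvec': array([ 0.69445723, -2.27065395,  1.49823475]), 'tvec': array([0.46433698, 0.14443953, 0.6919461 ])}
(296, 262) 0.7134689 0.71243596 [0.406 0.246 0.009] [48 46 49]
(242, 251) 0.8845297 0.8839254 [0.53  0.107 0.008] [140 171 102]
(274, 158) 0.73703647 0.7376071 [0.56  0.311 0.029] [168 214 242]
(240, 252) 0.8880933 0.8882687 [0.531 0.102 0.009] [59 65 52]
(300, 420) 0.74258256 0.7440808 [ 0.213  0.088 -0.015] [61 59 54]
(232, 236) 0.84152025 0.9404947 [0.533 0.147 0.044] [33 33 36]
(225, 235) 0.83834416 0.9749059 [0.535 0.146 0.057] [39 40 40]
(210, 233) 0.8171585 1.0084693 [0.531 0.154 0.089] [40 41 42]
(215, 271) 0.8988949 1.0191878 [0.517 0.058 0.048] [57 58 56]
(208, 270) 0.8936699 1.0512075 [0.519 0.059 0.063] [55 56 56]
(185, 215) 0.766993 1.1965606 [0.535 0.193 0.147] [47 46 46]
(185, 240) 0.79297274 1.1955444 [0.516 0.151 0.138] [ 67 107 132]
(195, 238) [0.55238966 0.17496565 0.15537954]
(200, 310) [0.49466268 0.03285702 0.45663517]
(262, 218) [0.40958203 0.23871162 0.01185798]
(150, 290) [0.67774092 0.05794041 0.05538368]
```

```bash
python3 -c "
import cv2
im=cv2.imread('pics/s4.png'); cv2.imwrite('pics/s4z.png',cv2.resize(im[150:270,180:340],None,fx=5,fy=5,interpolation=cv2.INTER_CUBIC))"
```

```text
(no output)
```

View pics/s4z.png

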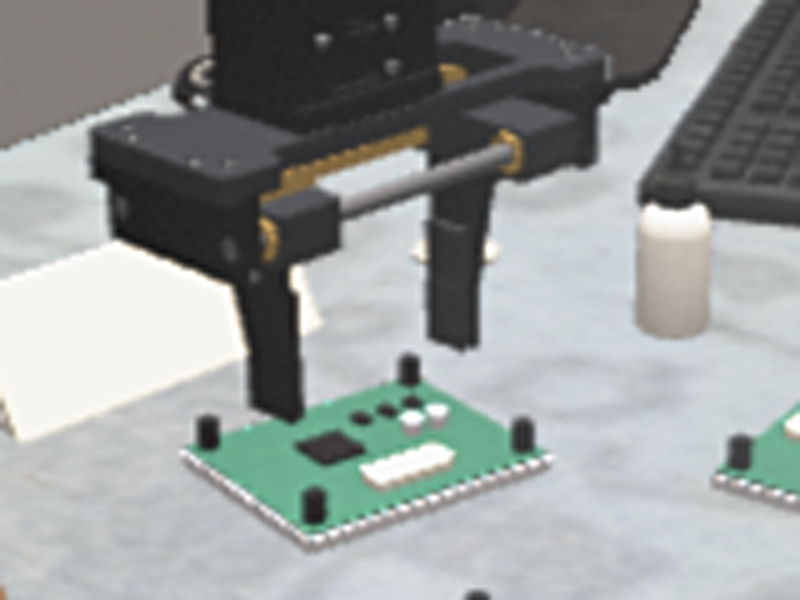

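The fingertips hover about 40 mm above the table, at about (235,233) in the side view, although the reported pose puts them at 4 mm. So the reported height is wrong by about 38 mm and the board hasn't been touched. I'll back off, go lower and check the height with the camera.

arm_command(motion=[[[-20, 2, 0], [0, 0, 0], 0.08], [[-20, 0, 0], [0, 0, 0], 0.08], [[-20, 0, 0], [0, 0, 0], 0.08], [[-18, 0, 0], [0, 0, 0], 0.08], [[0, 0, 8], [0, 0, 0], 0.08], [[0, 0, 8], [0, 0, 0], 0.08], [[0, 0, 8], [0, 0, 0], 0.08], [[0, 0, 0], [0, 0, 0], 0.08]])

```text
time: 5.93
position: [0.4544, 0.11, -0.0078]
tool_rot: [3.128, -0.292, -0.004]
ft_force: [-0.4, -0.5, -0.3]
grip_width: 0.921
```

```bash
cat >> h.py <<'E'
def tips(n='side',tag='x',crop=(150,290,180,380)):
    s,T=st(); im,d=optics.get_image(n); W=cloud(n,d)
    # dark points near predicted finger positions
    out=[]
    for y in(-.048,.048):
        for sg in(1,):
            c=s['position']+T@np.array([0,y,0])
            dark=im.max(-1)<75
            m=dark&(np.hypot(W[...,0]-c[0],W[...,1]-c[1])<.016)&(W[...,2]>.0)&(W[...,2]<.1)
            if m.sum(): 
                Q=W[m]; lo=Q[Q[:,2]<np.percentile(Q[:,2],100)]
                print('finger',y,'n',m.sum(),'zmin',np.percentile(Q[:,2],[0,3,10]).round(4),'mean xy',Q[:,:2].mean(0).round(4),'fk',c[:2].round(4))
    a,b,c,e=crop; cv2.imwrite(f'pics/{tag}.png',cv2.resize(im[a:b,c:e],None,fx=4,fy=4,interpolation=cv2.INTER_CUBIC))
    return W,im
E
python3 -c "
from h import *
tips('side','s5')"
```

```text
t 5.93 p [ 0.4544  0.11   -0.0078] rest-frame [[-0.1953 -0.001  -0.0078]] F [-0.39 -0.52 -0.32] w 0.921
toolx az -10.68 z [-2.6e-03  2.0e-04 -1.0e+00] q [ 0.45  0.24 -0.8   2.08  0.22  0.9  -2.23]
finger -0.048 n 286 zmin [0.015  0.0165 0.0205] mean xy [0.4587 0.1586] fk [0.4633 0.1572]
finger 0.048 n 410 zmin [0.0143 0.0169 0.0233] mean xy [0.4418 0.0671] fk [0.4455 0.0628]
```

View pics/s5.png

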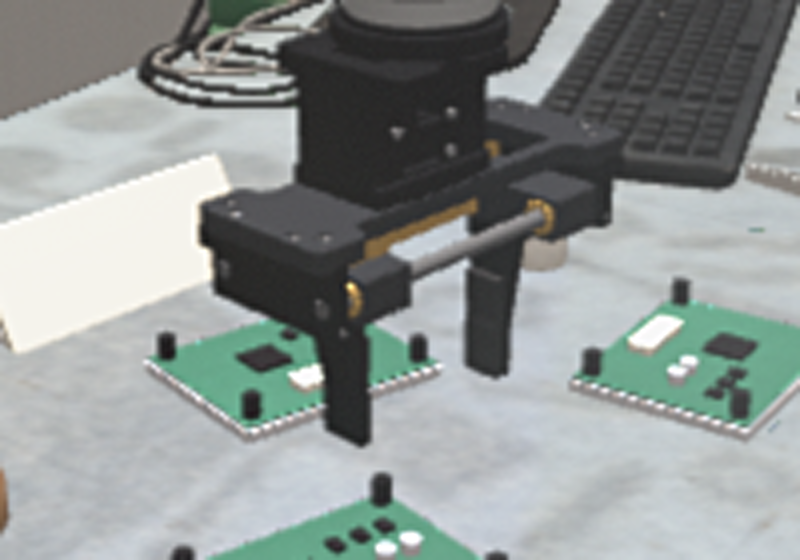

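arm_command(motion=[[[0, 0, 6], [0, 0, 0], 0.08], [[0, 0, 5], [0, 0, 0], 0.08], [[0, 0, 0], [0, 0, 0], 0.08], [[7, 0, 0], [0, 0, 0], 0.08], [[7, 0, 0], [0, 0, 0], 0.08], [[7, 0, 0], [0, 0, 0], 0.08], [[7, 0, 0], [0, 0, 0], 0.08], [[7, 0, 0], [0, 0, 0], 0.08]])

```text
time: 6.65
position: [0.4903, 0.1036, -0.017]
tool_rot: [3.128, -0.292, -0.0]
ft_force: [-1.0, -0.9, 1.0]
grip_width: 0.92
```

```bash
python3 -c "
from h import *
tips('side','s6')"
```

```text
t 6.65 p [ 0.4903  0.1036 -0.017 ] rest-frame [[-0.1589 -0.0006 -0.017 ]] F [-1.02 -0.92  0.96] w 0.92
toolx az -10.68 z [-2.e-04 -2.e-04 -1.e+00] q [ 0.42  0.33 -0.76  2.02  0.29  0.91 -2.25]
finger -0.048 n 282 zmin [0.0054 0.0073 0.0106] mean xy [0.4945 0.1522] fk [0.4992 0.1508]
finger 0.048 n 393 zmin [0.0055 0.0087 0.0147] mean xy [0.4769 0.0605] fk [0.4814 0.0564]
```

View pics/s6.png

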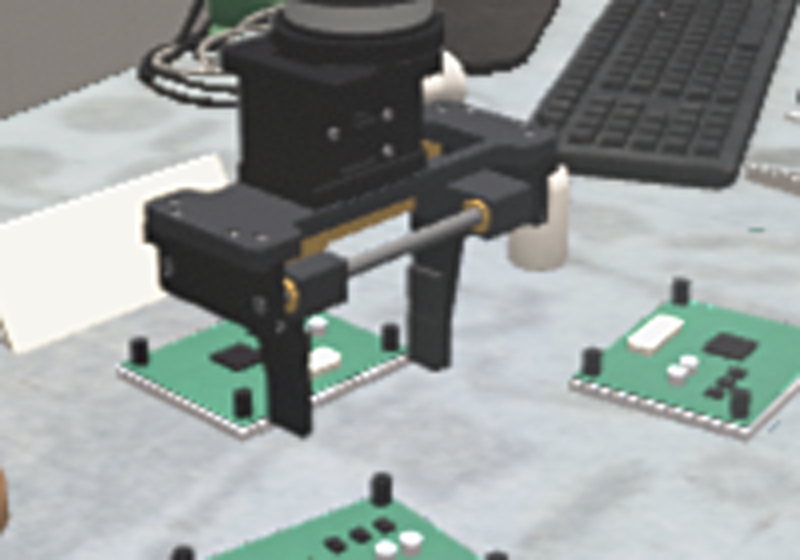

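arm_command(motion=[[[7, 0, 0], [0, 0, 0], 0.08], [[7, 0, 0], [0, 0, 0], 0.08], [[7, 0, 0], [0, 0, 0], 0.08], [[7, 0, 0], [0, 0, 0], 0.08], [[7, 0, 0], [0, 0, 0], 0.08], [[7, 0, 0], [0, 0, 0], 0.08], [[6, 0, 0], [0, 0, 0], 0.08], [[6, 0, 0], [0, 0, 0], 0.08]])

```text
time: 7.37
position: [0.5431, 0.0939, -0.0171]
tool_rot: [3.128, -0.292, -0.0]
ft_force: [-1.1, -0.2, 0.7]
grip_width: 0.919
```

```bash
python3 -c "
from h import *
tips('side','s7')"
```

```text
t 7.37 p [ 0.5431  0.0939 -0.0171] rest-frame [[-0.1051 -0.0003 -0.0171]] F [-1.08 -0.2   0.68] w 0.919
toolx az -10.65 z [-1.e-04 -0.e+00 -1.e+00] q [ 0.4   0.42 -0.72  1.9   0.34  0.95 -2.24]
finger -0.048 n 255 zmin [0.0057 0.0076 0.0108] mean xy [0.5469 0.1427] fk [0.552  0.1411]
finger 0.048 n 366 zmin [0.0047 0.0084 0.0147] mean xy [0.5296 0.0509] fk [0.5343 0.0468]
```

View pics/s7.png

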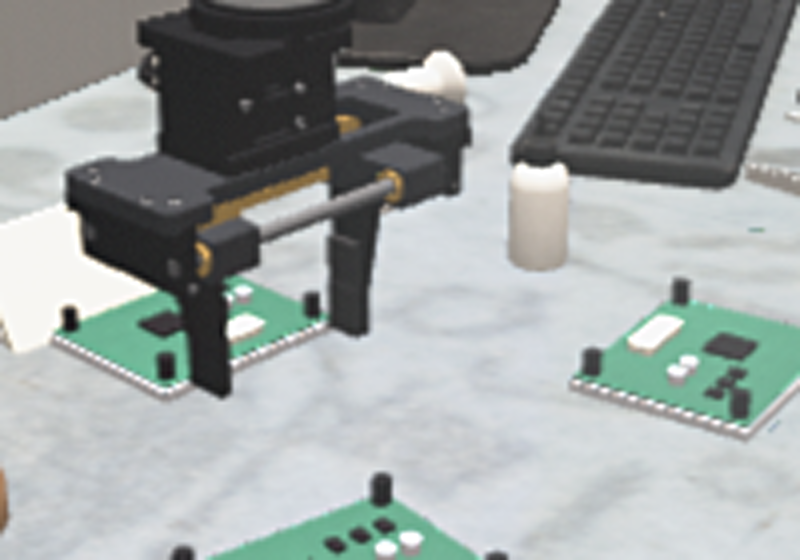

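```bash
cat >> h.py <<'E'
def board(n='side'):
    im,d=optics.get_image(n); W=cloud(n,d); h=cv2.cvtColor(im,cv2.COLOR_BGR2HSV)
    g=(h[...,0]>50)&(h[...,0]<90)&(h[...,1]>80)&(h[...,2]>50)
    Q=tr(W[g]); m=(abs(Q[:,1])<.1)&(Q[:,0]>-.15)&(Q[:,0]<.1)&(Q[:,2]>-.01)&(Q[:,2]<.12); Q=Q[m]
    print('green n',len(Q),'min',np.percentile(Q,1,axis=0).round(4),'max',np.percentile(Q,99,axis=0).round(4))
    c=Q.mean(0); nn=np.linalg.svd(Q-c)[2][2]; nn*=np.sign(nn[2]); print('centroid',c.round(4),'normal',nn.round(3),'tilt',np.degrees(np.arccos(nn[2])).round(1))
    return Q
E
python3 -c "
from h import *
Q=board()
print(cv2.minAreaRect(Q[:,:2].astype(np.float32)))"
```

```text
green n 538 min [-0.0945 -0.0433  0.0065] max [-0.009   0.06    0.0393]
centroid [-0.0523  0.0184  0.0089] normal [ 0.081 -0.044  0.996] tilt 5.3
((-0.07004939019680023, 0.019744068384170532), (0.12349759787321091, 0.13209250569343567), 0.14061346650123596)
```

arm_command(motion=[[[-5, 0, 0], [0, 0, 0], 0.08], [[-3, -4, 0], [0, 0, 0], 0.08], [[0, -4, 0], [0, 0, 0], 0.08], [[5, 0, 0], [0, 0, 0], 0.08], [[6, 0, 0], [0, 0, 0], 0.08], [[6, 0, 0], [0, 0, 0], 0.08], [[6, 0, 0], [0, 0, 0], 0.08], [[6, 0, 0], [0, 0, 0], 0.08]])

```text
time: 8.13
position: [0.5625, 0.0987, -0.0175]
tool_rot: [3.128, -0.29, -0.008]
ft_force: [-4.7, 0.8, 0.2]
grip_width: 0.924
```

```bash
python3 -c "
from h import *
tips('side','s8'); board()"
```

```text
t 8.13 p [ 0.5625  0.0987 -0.0175] rest-frame [[-0.087   0.008  -0.0175]] F [-4.7   0.85  0.2 ] w 0.924
toolx az -10.61 z [-5.3e-03 -1.0e-04 -1.0e+00] q [ 0.37  0.47 -0.71  1.84  0.36  0.97 -2.25]
finger -0.048 n 276 zmin [0.0051 0.0076 0.0109] mean xy [0.5673 0.1471] fk [0.5713 0.1459]
finger 0.048 n 381 zmin [0.0048 0.0084 0.0144] mean xy [0.5504 0.0556] fk [0.5537 0.0515]
green n 620 min [-0.0842 -0.0445  0.0076] max [0.0065 0.0859 0.0717]
centroid [-0.0399  0.0168  0.0197] normal [-0.14  -0.098  0.985] tilt 9.8
```

View pics/s8.png

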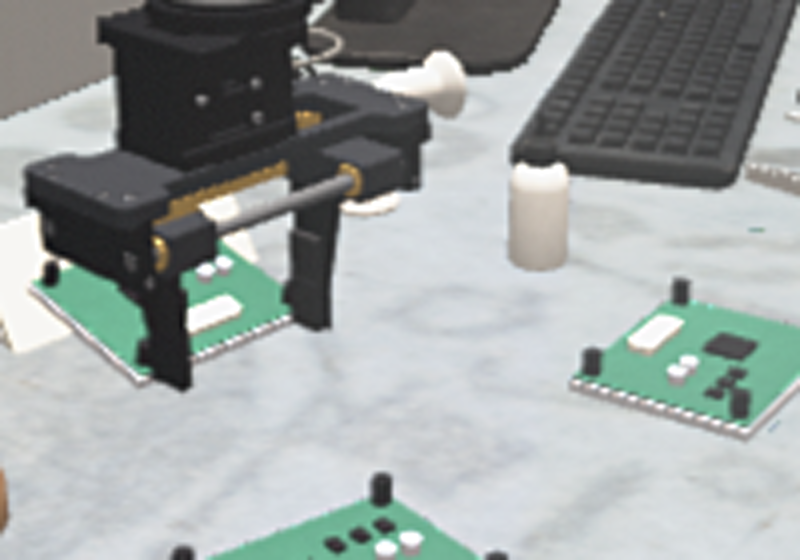

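arm_command(motion=[[[6, 0, 0], [0, 0, 0], 0.08], [[6, 0, 0], [0, 0, 0], 0.08], [[5, 0, 0], [0, 0, 0], 0.08], [[5, 0, 0], [0, 0, 0], 0.08], [[4, 0, 0], [0, 0, 0], 0.08], [[4, 0, 0], [0, 0, 0], 0.08]])

```text
time: 8.73
position: [0.5951, 0.0922, -0.017]
tool_rot: [-3.128, 0.292, -0.001]
ft_force: [-0.9, 0.3, -0.6]
grip_width: 0.92
```

```bash
python3 -c "
from h import *
tips('side','s9'); board()"
```

```text
t 8.73 p [ 0.5951  0.0922 -0.017 ] rest-frame [[-0.0538  0.0076 -0.017 ]] F [-0.93  0.3  -0.58] w 0.92
toolx az -10.67 z [ 8.e-04 -1.e-04 -1.e+00] q [ 0.36  0.51 -0.69  1.77  0.38  0.99 -2.24]
finger -0.048 n 258 zmin [0.0054 0.0081 0.0124] mean xy [0.5991 0.1408] fk [0.604  0.1393]
finger 0.048 n 364 zmin [0.0057 0.0088 0.0157] mean xy [0.5822 0.049 ] fk [0.5862 0.045 ]
green n 535 min [-0.0454 -0.0451  0.0069] max [0.0154 0.0602 0.0521]
centroid [-0.0173  0.0065  0.0246] normal [-0.628 -0.056  0.776] tilt 39.1
```

View pics/s9.png

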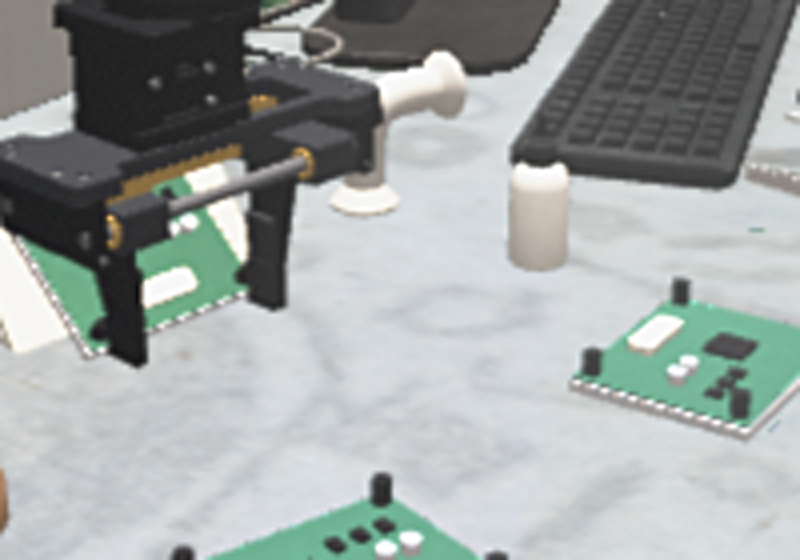

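arm_command(motion=[[[4, 0, 0], [0, 0, 0], 0.08], [[4, 0, 0], [0, 0, 0], 0.08], [[4, 0, 0], [0, 0, 0], 0.08], [[4, 0, 0], [0, 0, 0], 0.08], [[3, 0, 0], [0, 0, 0], 0.08], [[2, 0, 0], [0, 0, 0], 0.08], [[2, 0, 0], [0, 0, 0], 0.08], [[0, 0, 0], [0, 0, 0], 0.08]])

```text
time: 9.5
position: [0.6171, 0.0882, -0.0171]
tool_rot: [-3.128, 0.292, -0.0]
ft_force: [-0.9, -0.0, -0.7]
grip_width: 0.92
```

```bash
python3 -c "
from h import *
tips('side','s10'); board()"
```

```text
t 9.5 p [ 0.6171  0.0882 -0.0171] rest-frame [[-0.0314  0.0078 -0.0171]] F [-0.85 -0.04 -0.71] w 0.92
toolx az -10.65 z [ 3.e-04  0.e+00 -1.e+00] q [ 0.35  0.55 -0.67  1.72  0.4   1.01 -2.22]
finger -0.048 n 256 zmin [0.0052 0.0076 0.0117] mean xy [0.6212 0.1367] fk [0.626  0.1353]
finger 0.048 n 355 zmin [0.0056 0.0092 0.0147] mean xy [0.6041 0.0448] fk [0.6083 0.041 ]
green n 484 min [-0.0211 -0.044   0.0059] max [0.024  0.0588 0.0587]
centroid [0.0015 0.0018 0.0263] normal [-0.826 -0.016  0.563] tilt 55.7
```

View pics/s10.png

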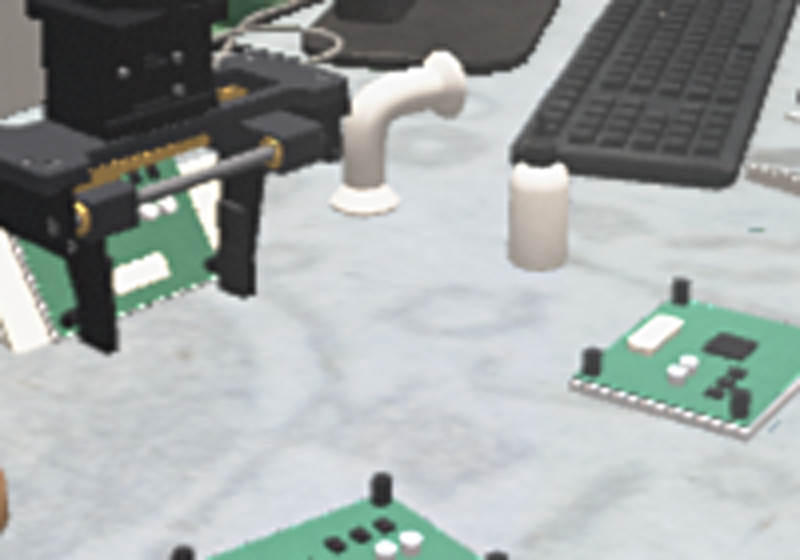

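arm_command(motion=[[[2, 0, 0], [0, 0, 0], 0.08], [[2, 0, 0], [0, 0, 0], 0.08], [[1, 0, 0], [0, 0, 0], 0.08], [[0, 0, 0], [0, 0, 0], 0.08], [[0, 0, 0], [0, 0, 0], 0.08]])

```text
time: 10.02
position: [0.6212, 0.0874, -0.0172]
tool_rot: [3.128, -0.291, -0.001]
ft_force: [-2.3, 0.5, 0.3]
grip_width: 0.919
```

```bash
python3 -c "
from h import *
st(); board()"
```

```text
t 10.02 p [ 0.6212  0.0874 -0.0172] rest-frame [[-0.0272  0.0078 -0.0172]] F [-2.33  0.54  0.28] w 0.919
toolx az -10.64 z [-8.e-04 -1.e-04 -1.e+00] q [ 0.34  0.56 -0.67  1.7   0.4   1.02 -2.22]
green n 471 min [-0.0158 -0.0443  0.0057] max [0.0249 0.0589 0.0613]
centroid [0.0048 0.0004 0.027 ] normal [-0.867 -0.024  0.498] tilt 60.1
```

arm_command(motion=[[[0, 0, 0], [0, 0, 0], 0.08], [[-2, 0, 0], [0, 0, 0], 0.08], [[-3, 0, 0], [0, 0, 0], 0.08], [[-3, 0, 0], [0, 0, 0], 0.08], [[-2, 0, 0], [0, 0, 0], 0.08], [[0, 0, 0], [0, 0, 0], 0.08], [[0, 0, 0], [0, 0, 0], 0.08]])

```text
time: 10.65
position: [0.612, 0.0891, -0.0169]
tool_rot: [3.128, -0.291, 0.001]
ft_force: [0.4, -0.3, 0.6]
grip_width: 0.915
```

```bash
python3 -c "
from h import *
tips('side','s11'); board()"
```

```text
t 10.65 p [ 0.612   0.0891 -0.0169] rest-frame [[-0.0366  0.0078 -0.0169]] F [ 0.39 -0.33  0.57] w 0.915
toolx az -10.64 z [ 7.e-04 -2.e-04 -1.e+00] q [ 0.35  0.54 -0.68  1.73  0.39  1.01 -2.23]
finger -0.048 n 244 zmin [0.0063 0.0079 0.0128] mean xy [0.6152 0.1379] fk [0.6208 0.1363]
finger 0.048 n 342 zmin [0.0055 0.0091 0.0154] mean xy [0.599  0.0458] fk [0.6031 0.042 ]
green n 454 min [-0.0091 -0.0437  0.0059] max [0.0228 0.0594 0.0568]
centroid [0.0047 0.0028 0.0266] normal [-0.861 -0.015  0.508] tilt 59.4
```

View pics/s11.png

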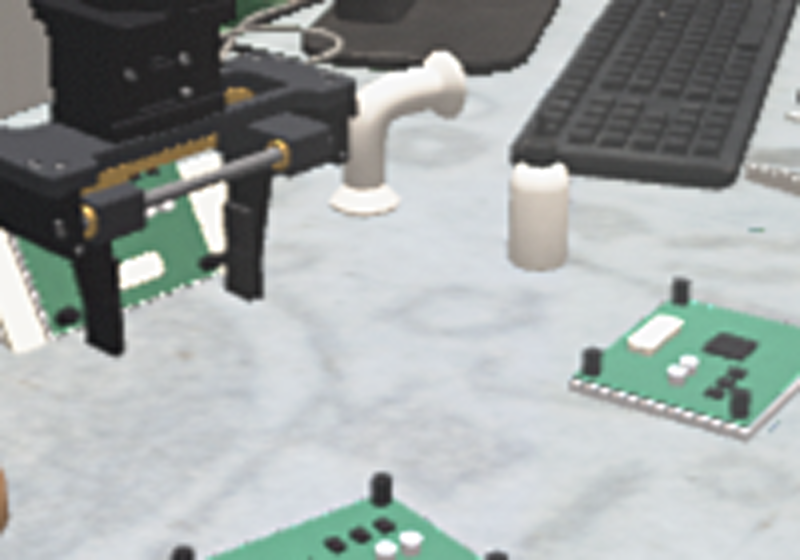

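Tilt is 59.4° with the fingers 10 mm clear, so the board leans on its own. Now I'll retreat, go up and over, and come down behind the top edge.

arm_command(motion=[[[-15, 0, 0], [0, 0, 0], 0.08], [[-20, 0, 0], [0, 0, 0], 0.08], [[-5, 0, -25], [0, 0, 0], 0.08], [[0, 0, -30], [0, 0, 0], 0.08], [[0, 0, -30], [0, 0, 0], 0.08], [[0, 0, -35], [0, 0, 0], 0.08], [[25, 0, -10], [0, 0, 0], 0.08], [[25, 0, 0], [0, 0, 0], 0.08]])

```text
time: 11.42
position: [0.6246, 0.0881, 0.1182]
tool_rot: [-3.128, 0.29, -0.013]
ft_force: [0.8, 0.1, 0.7]
grip_width: 0.922
```

arm_command(motion=[[[25, 0, 0], [0, 0, 0], 0.08], [[25, 0, 0], [0, 0, 0], 0.08], [[25, 0, 0], [0, 0, 0], 0.08], [[25, 0, 0], [0, 0, 0], 0.08], [[10, 0, 0], [0, 0, 0], 0.08], [[0, 0, 0], [0, 0, 0], 0.08], [[0, 0, 0], [0, 0, 0], 0.08]])

```text
time: 12.0
position: [0.7296, 0.0671, 0.1122]
tool_rot: [-3.128, 0.292, 0.002]
ft_force: [-0.2, 0.5, -0.6]
grip_width: 0.917
```

```bash
python3 -c "
from h import *
go([.078,.008,.041]); tips('side','s12',crop=(80,230,130,330)); board()"
```

```text
t 12.0 p [0.7296 0.0671 0.1122] rest-frame [[0.083  0.008  0.1122]] F [-0.21  0.5  -0.63] w 0.917
toolx az -10.66 z [-1.2e-03  5.0e-04 -1.0e+00] q [ 0.31  0.64 -0.68  1.3   0.39  1.34 -2.12]
tool shift mm [-4.9  0.  71.2]
t 12.0 p [0.7296 0.0671 0.1122] rest-frame [[0.083  0.008  0.1122]] F [-0.21  0.5  -0.63] w 0.917
toolx az -10.66 z [-1.2e-03  5.0e-04 -1.0e+00] q [ 0.31  0.64 -0.68  1.3   0.39  1.34 -2.12]
green n 1330 min [-0.0074 -0.0433  0.0063] max [0.0354 0.0581 0.078 ]
centroid [0.015  0.0109 0.044 ] normal [-0.866 -0.002  0.499] tilt 60.0
```

View pics/s12.png

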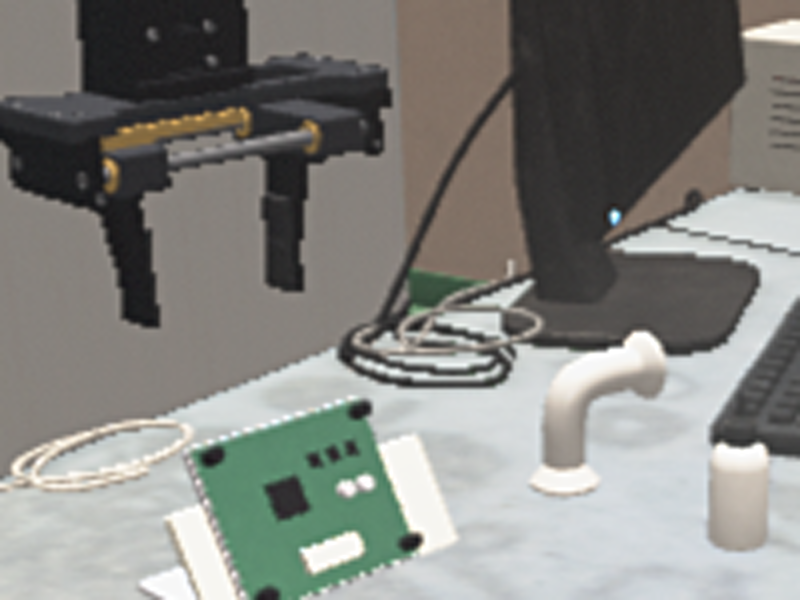

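arm_command(motion=[[[-1, 0, 15], [0, 0, 0], 0.08], [[-1, 0, 15], [0, 0, 0], 0.08], [[0, 0, 15], [0, 0, 0], 0.08], [[0, 0, 10], [0, 0, 0], 0.08], [[0, 0, 5], [0, 0, 0], 0.08], [[0, 0, 0], [0, 0, 0], 0.08]])

```text
time: 12.6
position: [0.7266, 0.0672, 0.0513]
tool_rot: [3.127, -0.291, -0.004]
ft_force: [0.7, 0.0, 0.2]
grip_width: 0.919
```

```bash
python3 -c "
from h import *
W,im=tips('side','s13',crop=(100,250,130,330)); s,T=st()
dark=im.max(-1)<75
Q=tr(W[dark]); m=(Q[:,0]>.03)&(Q[:,0]<.12)&(abs(Q[:,1])<.1)&(Q[:,2]>.05)&(Q[:,2]<.13); print(Q[m].min(0),Q[m].max(0))"
```

```text
t 12.6 p [0.7266 0.0672 0.0513] rest-frame [[0.0801 0.0075 0.0513]] F [0.68 0.   0.23] w 0.919
toolx az -10.63 z [-2.5e-03 -5.0e-04 -1.0e+00] q [ 0.31  0.68 -0.66  1.37  0.42  1.24 -2.14]
finger -0.048 n 95 zmin [0.0741 0.0744 0.077 ] mean xy [0.7297 0.1136] fk [0.7355 0.1143]
finger 0.048 n 95 zmin [0.0738 0.0751 0.0767] mean xy [0.7134 0.0259] fk [0.7178 0.02  ]
t 12.65 p [0.7273 0.0673 0.0524] rest-frame [[0.0808 0.0078 0.0524]] F [-0.16 -0.43  0.3 ] w 0.924
toolx az -10.63 z [-1.e-03 -2.e-04 -1.e+00] q [ 0.31  0.68 -0.66  1.36  0.42  1.24 -2.14]
[ 0.03006417 -0.04835967  0.072057  ] [0.08994381 0.06491883 0.12983126]
```

View pics/s13.png

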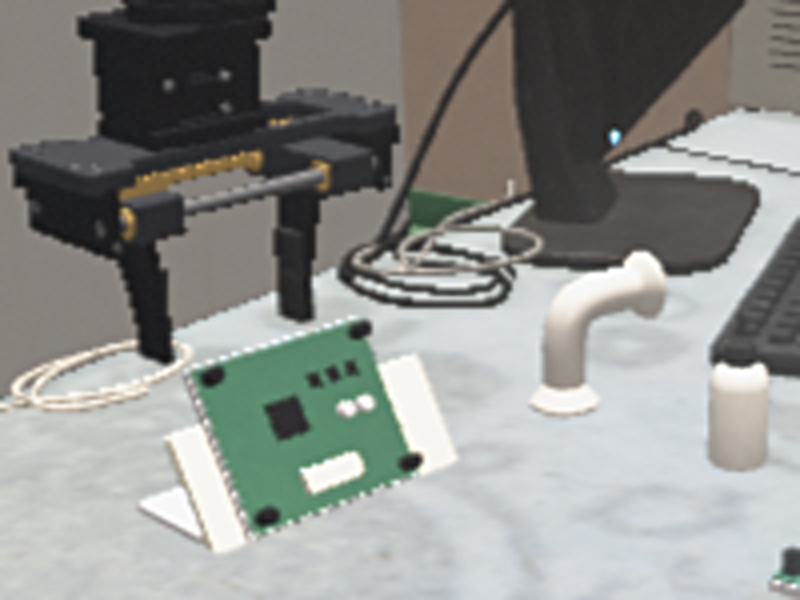

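arm_command(motion=[[[0, 0, 6], [0, 0, 0], 0.08], [[0, 0, 5], [0, 0, 0], 0.08], [[-7, 0, 0], [0, 0, 0], 0.08], [[-7, 0, 0], [0, 0, 0], 0.08], [[-5, 0, 0], [0, 0, 0], 0.08], [[-5, 0, 0], [0, 0, 0], 0.08], [[-5, 0, 0], [0, 0, 0], 0.08], [[-5, 0, 0], [0, 0, 0], 0.08]])

```text
time: 13.32
position: [0.6943, 0.0738, 0.0425]
tool_rot: [3.128, -0.291, 0.002]
ft_force: [1.1, -0.6, 1.4]
grip_width: 0.919
```

```bash
python3 -c "
from h import *
W,im=tips('side','s14',crop=(100,250,130,330)); board()"
```

```text
t 13.32 p [0.6943 0.0738 0.0425] rest-frame [[0.0471 0.0079 0.0425]] F [ 1.07 -0.57  1.38] w 0.919
toolx az -10.64 z [ 1.2e-03 -2.0e-04 -1.0e+00] q [ 0.33  0.62 -0.67  1.47  0.41  1.19 -2.16]
finger -0.048 n 93 zmin [0.0661 0.0678 0.071 ] mean xy [0.7    0.1213] fk [0.7031 0.1209]
finger 0.048 n 71 zmin [0.0776 0.079  0.0826] mean xy [0.6816 0.0321] fk [0.6854 0.0266]
green n 1310 min [-0.0083 -0.0434  0.0057] max [0.0265 0.0585 0.0812]
centroid [0.0102 0.011  0.0457] normal [-0.915 -0.003  0.403] tilt 66.2
```

View pics/s14.png

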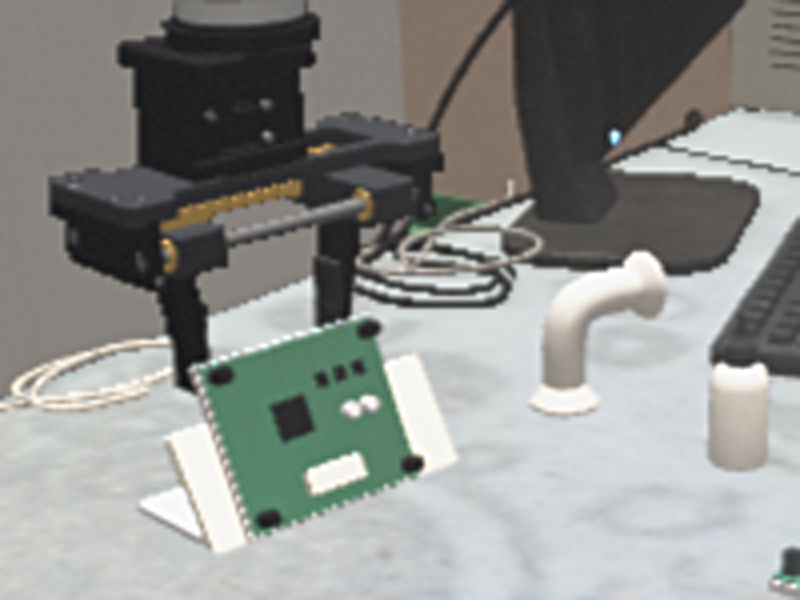

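arm_command(motion=[[[-5, 0, 0], [0, 0, 0], 0.08], [[-5, 0, 0], [0, 0, 0], 0.08], [[-5, 0, 0], [0, 0, 0], 0.08], [[-5, 0, 0], [0, 0, 0], 0.08], [[-5, 0, 0], [0, 0, 0], 0.08], [[-5, 0, 0], [0, 0, 0], 0.08]])

```text
time: 13.92
position: [0.6642, 0.0793, 0.0418]
tool_rot: [3.128, -0.291, -0.001]
ft_force: [1.4, -0.1, -0.4]
grip_width: 0.923
```

```bash
python3 -c "
from h import *
W,im=tips('side','s15',crop=(100,250,130,330)); board()"
```

```text
t 13.92 p [0.6642 0.0793 0.0418] rest-frame [[0.0165 0.0078 0.0418]] F [ 1.43 -0.12 -0.4 ] w 0.923
toolx az -10.63 z [-4.e-04 -1.e-04 -1.e+00] q [ 0.35  0.57 -0.69  1.55  0.39  1.16 -2.18]
finger -0.048 n 78 zmin [0.065  0.0674 0.0701] mean xy [0.6711 0.1272] fk [0.673  0.1265]
finger 0.048 n 46 zmin [0.0847 0.0854 0.089 ] mean xy [0.6519 0.0375] fk [0.6553 0.0322]
green n 292 min [-0.0108 -0.0437  0.0031] max [-0.0045  0.0594  0.086 ]
centroid [-0.0077  0.0261  0.0428] normal [-1.    -0.005  0.031] tilt 88.2
```

View pics/s15.png

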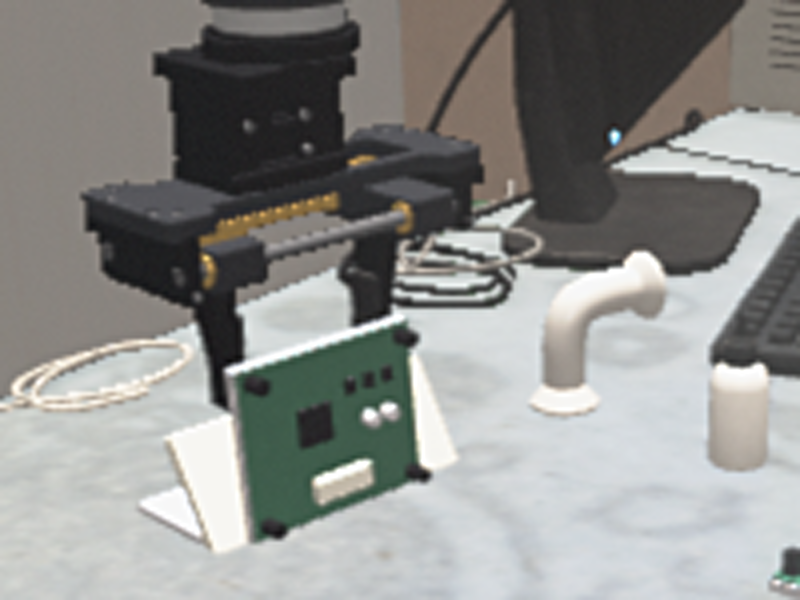

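arm_command(motion=[[[-5, 0, 0], [0, 0, 0], 0.08], [[-5, 0, 0], [0, 0, 0], 0.08], [[-5, 0, 0], [0, 0, 0], 0.08], [[-5, 0, 0], [0, 0, 0], 0.08], [[-5, 0, 0], [0, 0, 0], 0.08], [[-5, 0, 0], [0, 0, 0], 0.08], [[-5, 0, 0], [0, 0, 0], 0.08]])

```text
time: 14.6
position: [0.6299, 0.0858, 0.0419]
tool_rot: [3.128, -0.291, 0.0]
ft_force: [-0.6, -0.4, 0.3]
grip_width: 0.921
```

```bash
python3 -c "
from h import *
W,im=tips('side','s16',crop=(120,270,130,330))"
```

```text
t 14.6 p [0.6299 0.0858 0.0419] rest-frame [[-0.0183  0.0078  0.0419]] F [-0.65 -0.43  0.32] w 0.921
toolx az -10.64 z [ 0.e+00 -1.e-04 -1.e+00] q [ 0.37  0.51 -0.71  1.64  0.36  1.12 -2.19]
finger -0.048 n 158 zmin [0.0007 0.0034 0.0662] mean xy [0.6335 0.1332] fk [0.6388 0.133 ]
finger 0.048 n 140 zmin [0.0656 0.0663 0.0689] mean xy [0.6173 0.0445] fk [0.6211 0.0386]
```

View pics/s16.png

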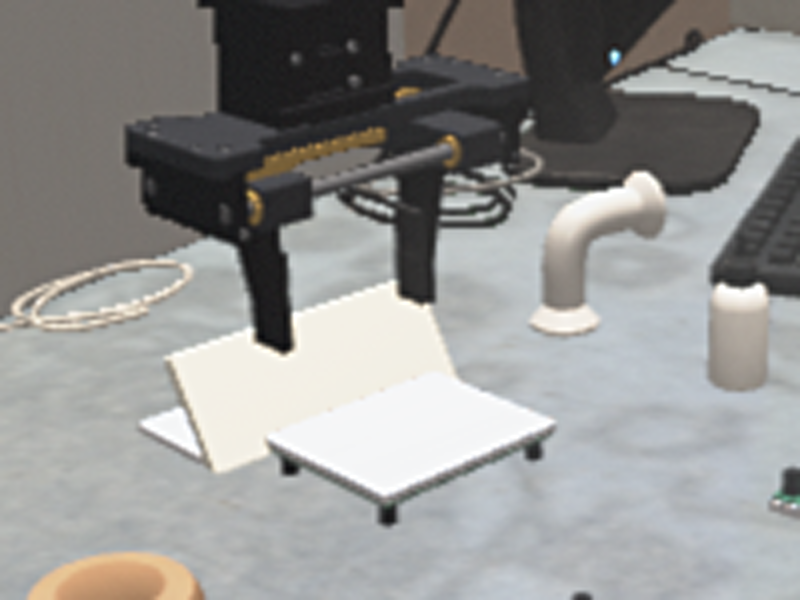

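Flipped, feet down. Next I'll raise the arm clear and check level and position.

arm_command(motion=[[[0, 0, -30], [0, 0, 0], 0.08], [[0, 0, -30], [0, 0, 0], 0.08], [[0, 0, -30], [0, 0, 0], 0.08], [[0, 0, -30], [0, 0, 0], 0.08], [[0, 0, 0], [0, 0, 0], 0.08], [[0, 0, 0], [0, 0, 0], 0.08]])

```text
time: 15.15
position: [0.6318, 0.0862, 0.1643]
tool_rot: [-3.128, 0.291, -0.007]
ft_force: [0.3, -0.0, -1.0]
grip_width: 0.92
```

```bash
python3 -c "
from h import *
st()
im,d=optics.get_image('side'); W=cloud('side',d); cv2.imwrite('pics/s17.png',im)
Q=tr(W.reshape(-1,3)); m=(Q[:,0]>-.16)&(Q[:,0]<-.012)&(abs(Q[:,1])<.1)&(Q[:,2]>.013)&(Q[:,2]<.03); Q=Q[m]
print(len(Q),cv2.minAreaRect(Q[:,:2].astype(np.float32)),Q.mean(0).round(4))
n=np.linalg.svd(Q-Q.mean(0))[2][2]; print(n, 'z pct',np.percentile(Q[:,2],[5,50,95]))
for t in('cork_ring','kf25_elbow','dropper_bottle'):
    for r in models.search_frame('side',t)[:1]: print(t,round(r['conf'],2),c2w('side',r['location']).round(3))
"
```

```text
t 15.15 p [0.6318 0.0862 0.1643] rest-frame [[-0.0165  0.0086  0.1643]] F [ 0.27 -0.02 -1.05] w 0.92
toolx az -10.64 z [ 4.6e-03  1.0e-04 -1.0e+00] q [ 0.4   0.41 -0.75  1.52  0.28  1.33 -2.13]
1303 ((-0.0643385574221611, 0.006882000714540482), (0.09422577172517776, 0.11261214315891266), 0.12709034979343414) [-0.0695  0.0123  0.0194]
[ 0.01450272 -0.0093556  -0.99985106] z pct [0.01536979 0.01976597 0.02094361]
cork_ring 0.79 [[0.568 0.307 0.027]]
kf25_elbow 0.56 [[ 0.614 -0.105  0.056]]
dropper_bottle 0.86 [[ 0.499 -0.071  0.035]]
```

View pics/s17.png

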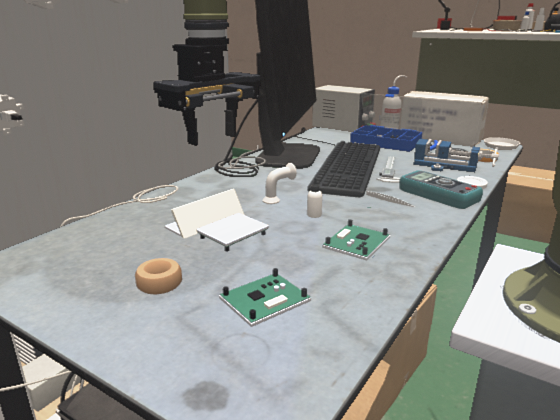

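The board stands level on its feet at about (233,230), with the bare face up and the arm clear. The bystanders haven't moved.

```bash
python3 -c "
from h import *
print(ctrl.close_job())"
```

```text
the job is handed in; nothing more can be done
None
```

The board now stands on its four feet in front of the rest, bare face up, and I handed the job in at about 15 s of the 54 s allowed. `close_job()` gives no verdict, so the checks below are my own.

**What I did**
- I pushed the board with both open fingers until it leaned flush on the rest, at about 60°. It kept leaning there on its own after I backed the fingers off.
- I then went over the top and pushed it from behind at its top edge until it fell onto its feet.

**Last checks from the camera**
- **Height:** the bare face is about 19.8 mm above the table.
- **Level:** within about 0.02 rad.
- **Position:** the centre is 64 mm in front of the foot line and 7 mm off the rest's middle sideways.
- **Arm:** raised well clear of everything.
- **Bystanders:** cork ring, elbow and bottle are within about 3 mm of their first readings.

**What disagreed:** the reported tool height read about 37 mm lower than the camera showed. My first push therefore passed above the board without moving it. I went by the camera's heights after that, and the offset stayed the same wherever I checked it.

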